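# Load the last hub and hold up the carrier

## Robot

A 6-joint arm with a two-finger parallel gripper is mounted at the origin on the work surface. World frame = base frame: x ahead of the robot, y to its left, z up, the work surface at z = 0. Lengths are in mm, angles in rad, forces in N, time in s.
With the tool pointing down it reaches from about 275 to 750 mm from the base axis. Payload 10.2 kg.
Tool frame: the origin (TCP) lies on the centre line of the jaws, within the pads' length; the fingertips stand 17 mm ahead of it and the grasp point (between the pads) lies 2 mm behind it (ctrl.finger_overhang is the distance from the TCP to the fingertips, in mm); z points along the fingers, x is the direction in which the jaws open and shut, and the axes are right-handed (so a half turn about z gives the same grasp; the last joint's range is limited). The gripper opens to 85 mm and grips with 20 to 120 N. Pads are 22 mm wide; open, the fingers measure 114 mm over their backs; the gripper's body (76 mm by 85 mm) begins 54 mm behind the grasp point. The pads swing forward as they close: fully open they stand 13 mm farther back than shut.
Start: joints at [-1.488, 0.313, 1.498, -0, 1.331, -0.223], TCP at [158.042, -500.654, 248.294] pointing down, gripper open.
Joint ranges: [-2.94, 2.94], [-0.97, 2.17], [0.19, 2.56], [-1.23, 4.37], [0.02, 3.11], [-2.88, 2.88]. Speed limits (rad/s): [2.39, 2.39, 3.01, 3.14, 3.14, 3.14].

## Interface

Orientations are given as a unit quaternion [w, x, y, z].
In Python, from rig import ctrl gives the robot as it stands.
- The arm moves only by the shell command python3 -m jog 'ROWS' [FORCE]. ROWS is text: rows parted by semicolons, each of 7 numbers parted by spaces: the closure in counts, from 0 (fully open) to 255 (shut), then the shift along the tool's x, y, z in m, then the turn, a rotation vector about the tool's x, y, z in rad. In form: claw dx dy dz rx ry rz; .... A call has 1 to 12 rows; each row shifts and turns the commanded pose from where the row before left it, along the tool's axes as they then stand; what a row does not reach is not made up. A row lasts 1/8 s, in which the tool goes at most 62.5 mm and 10.7 degrees, less where a joint would pass 70% of its speed; a pose out of reach is approached as far as the arm can. A call is refused whole if a number of a shift passes 0.0625 or a number of a turn 0.188, either way. A call with a gripper value outside its range is refused whole. The fingers move at their own pace and stop on an object; FORCE is the grip in N (left out, the last holds). Time passes only in rows, so rows that do not move let the fingers close. It gives the time, the measured TCP pose, the force and the opening at its end, in the units of the state.
- ctrl.sense(): the state, without advancing time (a new reading comes with each control period).
- ctrl.capture(name): name is "scene" or "top"; returns a dict with "pixels" (480x640x3 uint8, red, green, blue), "fx", "fy", "cx", "cy" (pixels), "k1" (the pictures are not rectified: a ray, as slopes to the right and down, at radius r is drawn at 1 + k1 r^2 times it, then the intrinsics apply), "cam_to_world" (4x4, takes a point from camera to world coordinates). Camera axes: x right, y down, z forward; pixel columns grow to the right and rows downward; lengths in mm; the calibration is good to about 2 mm. A picture is of the moment at which its call begins. There is no depth.
- ctrl.finish_job(): hands the job in, once; it reports no verdict.
The state is a dict: "time_s": time; "joints": joint angles; "dq": joint speeds; "tau": joint torques, N m; "eef_pos": TCP position; "ee_rot": TCP orientation; "force": force on the tool from outside, world axes, zero at the start; "wrist_torque": the same for the moment, N m; "grip_width": opening from 0.0 (shut) to 1.0 (fully open).
Only numpy, scipy, OpenCV 4.12 (cv2) and the standard library are available. Lean on these libraries where they do the work, as an engineer would, in place of code of your own. Each camera call takes 0.05 s, during which the arm holds its last target. There are 200 camera calls.

## Task

Set the last finished hub (the one with the yellow bushing standing on the bench) upright and flat on the floor of the free compartment of the blue carrier while the carrier stands on the bench, without dropping it, and let go of it. Then lift the loaded carrier by its black handle grip, about 10 cm clear of the bench, keeping it level, and finish holding it there in the air, steady and level, with all four hubs standing in it and ready to be handed over. Leave the orange-bushing reject, the bare disc and the pliers where they are.

Things in the scene. Friction and masses are not known exactly. Their poses are not given: they have to be found in the camera images.
- carrier: Blue tray, 280 (its x) by 240 mm, floor 5 mm thick; rim and two cross dividers 20 mm tall, 5 mm thick make four 132 x 112 mm compartments. Fixed handle along its y over the middle, top at 143 mm, on 34 mm wide uprights at both y ends (gusset feet 40 mm either side). About 0.46 kg empty; full, it balances about the grip's middle. Origin: centre of the underside, z up; yaw -35 to 125 deg
- carrier_grip: Black grip sleeve on the carrier's handle bar, fixed to the carrier: 24 mm wide (carrier x), 130 mm long (carrier y), 26 mm tall; origin at its centre, 130 mm above the carrier's underside; axes as the carrier's. Take it across its 24 mm width, at its middle, from above
- free_place (a point): Centre of the empty compartment of the carrier, on its floor (5 mm above the carrier's underside), 69 mm in x and 59 mm in y from the carrier's centre (carrier frame: -x, -y)
- last_hub: The last finished hub, on the bench: black disc, 72 mm across, 16 mm thick, with a hollow yellow bushing up from its middle, 30 mm across, 34 mm (lugs 37) above 38 mm height; 48 mm tall in all, 85 g; origin at the centre of the underside, z up. The only yellow hub outside the carrier (the grey bin of bushings is scenery). Take it by the bushing from above, fingertips just clear of the disc
- loaded1: Finished hub already standing in the carrier (compartment at carrier +x, -y): as last_hub
- loaded2: Finished hub already standing in the carrier (compartment at carrier +x, +y): as last_hub
- loaded3: Finished hub already standing in the carrier (compartment at carrier -x, +y): as last_hub
- reject: Rejected hub on the bench, to be left alone: black disc, 72 mm across, 16 mm thick, with a hollow orange bushing up from its middle, 30 mm across, 34 mm (lugs 37) above 38 mm height; 48 mm tall in all, 85 g; origin at the centre of the underside, z up
- bare_disc: Black disc without a bushing on the bench, 72 mm across, 16 mm thick, to be left alone; origin at the centre of its underside
- pliers: Red-handled pliers lying on the bench, 172 mm long, 68 mm wide, 16 mm thick, to be left alone; origin near the pivot on the bench, x towards the jaws
Not all that is in view belongs to the job. Leave any brown or purple look-alike of the last_hub alone.

How it is judged (in metres and radians):
On the way:
1. the last hub stands upright and flat in the free compartment, let go and at rest, with the carrier on the bench (horizontal distance between last_hub and free_place below 0.04 m and z of last_hub in the frame of carrier between 0.001 and 0.01 m and angle between the z axis of last_hub and the z axis of carrier, either way round below 0.06 rad and angle between last_hub's own z axis and vertical below 0.12 rad and contact force between the fingers and last_hub below 0.1 N and linear speed of last_hub below 0.03 m/s and height (world z) of carrier below 0.01 m and angle between carrier's own z axis and vertical below 0.05 rad), for 0.2 s.
At the end, for the whole second after the job is handed in: Fingers hold the carrier by its grip, underside 50-200 mm up, within 0.10 rad of level, under 0.03 m/s and 0.15 rad/s, on nothing else; all four hubs stand flat in it, the last within 40 mm of the free place's centre, untouched by the fingers; reject, bare disc, pliers within 30 mm of their starts (height (world z) of carrier between 0.05 and 0.2 m and angle between carrier's own z axis and vertical below 0.1 rad and linear speed of carrier below 0.03 m/s and angular speed of carrier below 0.15 rad/s and contact force between the fingers and carrier_grip above 2 N and contact force between carrier and reject below 0.1 N and contact force between carrier and bare_disc below 0.1 N and contact force between carrier and pliers below 0.1 N and horizontal distance between last_hub and free_place below 0.04 m and z of last_hub in the frame of carrier between 0.001 and 0.01 m and angle between the z axis of last_hub and the z axis of carrier, either way round below 0.06 rad and angle between each of last_hub, loaded1, loaded2, loaded3's own z axis and vertical below 0.12 rad and horizontal distance between each of loaded1, loaded2, loaded3 and carrier below 0.14 m and z of loaded1 in the frame of carrier between 0.001 and 0.01 m and z of loaded2 in the frame of carrier between 0.001 and 0.01 m and z of loaded3 in the frame of carrier between 0.001 and 0.01 m and contact force between the fingers and loaded1 below 0.1 N and contact force between the fingers and loaded2 below 0.1 N and contact force between the fingers and loaded3 below 0.1 N and contact force between the fingers and last_hub below 0.1 N and distance of each of reject, bare_disc, pliers from where it was at the start of the episode below 0.03 m); the arm keeps its last pose, push and grip.
It fails at once if the reject, the bare disc or the pliers moved more than 30 mm (distance of any of reject, bare_disc, pliers from where it was at the start of the episode above 0.03 m).
It fails at once if a finished hub is tipped over (more than 0.6 rad) (angle between any of loaded1, loaded2, loaded3, last_hub's own z axis and vertical above 0.6 rad).
It fails at once if the last hub is dropped (falls free at over 0.6 m/s, more than about 18 mm) (contact force between the fingers and last_hub below 0.1 N and linear speed of last_hub above 0.6 m/s and height (world z) of carrier below 0.03 m).
It fails at once if the carrier is tilted more than 0.25 rad (angle between carrier's own z axis and vertical above 0.25 rad).
It also fails if it takes over 51 s, if anything falls off the work surface, if the arm or the gripper's body presses on something with over 40 N, if the wrist force passes 120 N, or if a joint passes its speed limit or range.

## Working session

There is one attempt and no reset: what is moved stays moved. The work goes in short steps, Python scripts to look and compute and a shell command to move; the robot and the scene stay as the last step left them, time stands still between calls to the robot, and variables do not carry over. Pictures are saved under pics/ and viewed, about 8 in all and at most 12, crops included, and the job is handed in when it is done.

```bash
ls; mkdir -p pics; python3 - <<'E'
from rig import ctrl
import cv2
for n in("scene","top"):
    c=ctrl.capture(n); cv2.imwrite(f"pics/{n}0.png",c["pixels"][:,:,::-1])
    print(n,[c[k] for k in("fx","fy","cx","cy","k1")],c["cam_to_world"])
print(ctrl.sense(), ctrl.finger_overhang)
E
```

```text
pics
scene [600.6984263329333, 600.6984263329333, 325.52048614391975, 233.0190928972748, -0.14004625742654667] [[-1.77865224e-01  6.20627801e-01 -7.63665564e-01  1.59983059e+03]
 [ 9.83884395e-01  9.77134388e-02 -1.49745055e-01  1.62524940e+02]
 [-1.83155558e-02 -7.77993069e-01 -6.28005831e-01  9.04197282e+02]
 [ 0.00000000e+00  0.00000000e+00  0.00000000e+00  1.00000000e+00]]
top [437.10138379920517, 437.10138379920517, 326.3685486481714, 243.7247653380527, -0.03780222955955607] [[-8.38350143e-03 -9.97248861e-01  7.36507075e-02  5.37183864e+02]
 [-9.99419843e-01  1.07875930e-02  3.23048779e-02 -4.02810112e+01]
 [-3.30105165e-02 -7.33371506e-02 -9.96760738e-01  1.09538811e+03]
 [ 0.00000000e+00  0.00000000e+00  0.00000000e+00  1.00000000e+00]]
{'time_s': 0.1, 'joints': array([-1.48838626e+00,  3.13405511e-01,  1.49832100e+00, -7.81938927e-06,
        1.33099337e+00, -2.23382566e-01]), 'dq': array([ 9.76960645e-05,  1.47299348e-04, -1.57561997e-03,  1.49120926e-03,
        1.51150129e-03,  5.85455437e-04]), 'tau': array([ 3.67385233e-03, -4.12895930e+01, -2.60141015e+01, -9.91760658e-05,
        3.00637170e-03, -7.44170592e-07]), 'eef_pos': array([ 158.02974057, -500.44733111,  247.80152381]), 'ee_rot': array([-4.23123210e-04,  8.06551453e-01, -5.91163629e-01, -3.72344205e-04]), 'force': array([0.57685012, 0.12647498, 0.37592402]), 'wrist_torque': array([0.01972665, 0.02785614, 0.00524118]), 'grip_width': 1.0006279562843674} 17.0
```

View pics/top0.png

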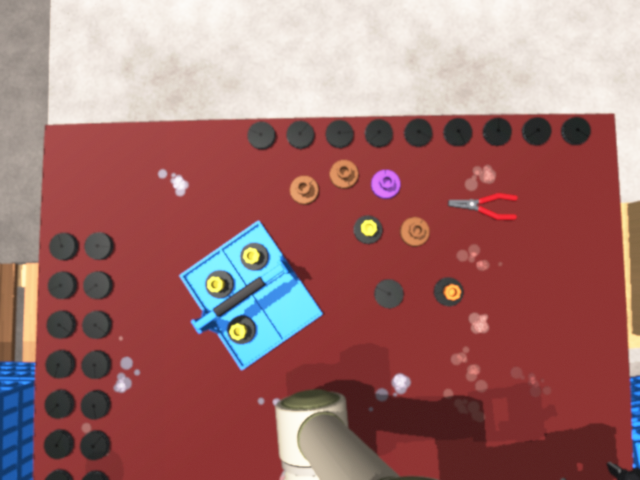

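View pics/scene0.png

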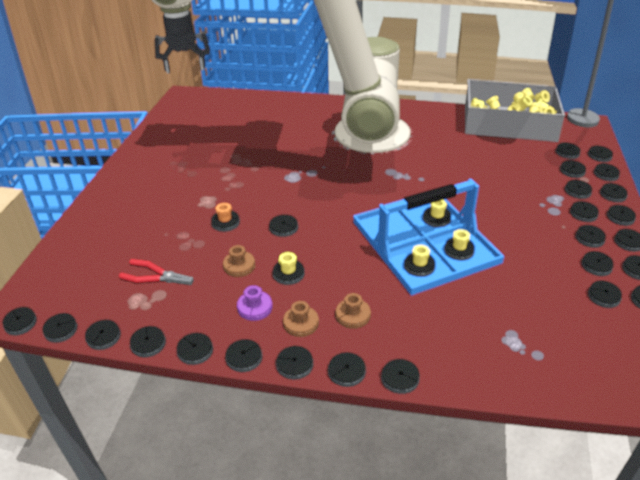

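```bash
cat > h.py <<'E'
import numpy as np, cv2
from scipy.optimize import minimize
from scipy.spatial.transform import Rotation as R
def proj(c,P):
    M=c["cam_to_world"]; q=(np.atleast_2d(P)-M[:3,3])@M[:3,:3]; s=q[:,:2]/q[:,2:]
    s=s*(1+c["k1"]*(s**2).sum(1,keepdims=True))
    return s*[c["fx"],c["fy"]]+[c["cx"],c["cy"]]
def box(x0,x1,y0,y1,z0,z1): return np.array([[x,y,z] for x in(x0,x1) for y in(y0,y1) for z in(z0,z1)],float)
def cyl(r,z0,z1): t=np.linspace(0,6.283,24); return np.array([[r*np.cos(a),r*np.sin(a),z] for a in t for z in(z0,z1)])
CAR=[box(-140,140,-120,120,0,20),box(-17,17,-120,-115,0,117),box(-17,17,115,120,0,117),box(-12,12,-120,120,117,143)]
HUB=[cyl(15,16,38),cyl(17.5,38,48)]
def place(P,p):
    z=p[3] if len(p)>3 else 0
    return P@R.from_euler('z',p[2]).as_matrix().T+[p[0],p[1],z]
S=4
def render(c,parts,p,roi):
    m=np.zeros(((roi[3]-roi[1])*S,(roi[2]-roi[0])*S),np.uint8)
    for P in parts:
        u=(proj(c,place(P,p))-roi[:2]+.5)*S-.5
        cv2.fillConvexPoly(m,cv2.convexHull(np.round(u*16).astype(np.int32)),255,cv2.LINE_8,4)
    return m
def fill(m):
    k,_=cv2.findContours(m,cv2.RETR_EXTERNAL,cv2.CHAIN_APPROX_NONE); k=max(k,key=cv2.contourArea)
    return cv2.drawContours(np.zeros_like(m),[k],-1,255,-1)
def mask(c,roi,f):
    im=c["pixels"][roi[1]:roi[3],roi[0]:roi[2]]; im=cv2.resize(im,None,fx=S,fy=S,interpolation=cv2.INTER_LINEAR)
    return fill(f(cv2.cvtColor(im,cv2.COLOR_RGB2HSV)))
blue=lambda h:cv2.morphologyEx(cv2.inRange(h,(95,90,50),(120,255,255)),cv2.MORPH_CLOSE,np.ones((9,9)))
yel=lambda h:cv2.inRange(h,(22,110,70),(36,255,255))
def fit(views,parts,f,p0,free):
    ms=[(c,r,mask(c,r,f)) for c,r in views]; p0=np.array(p0,float)
    def cost(d,each=False):
        p=p0.copy(); p[free]+=np.array(d)*[{0:1,1:1,2:.01,3:1}[i] for i in free]
        o=[]
        for c,r,m in ms:
            a=fill(render(c,parts,p,r)); o.append((a!=m).sum()/max(1,((a|m)>0).sum()))
        return o if each else sum(o)
    n=len(free); s=minimize(cost,np.zeros(n),method="Nelder-Mead",options=dict(initial_simplex=np.vstack([np.zeros(n),12*np.eye(n)]),xatol=.05,fatol=1e-5))
    p=p0.copy(); p[free]+=s.x*[{0:1,1:1,2:.01,3:1}[i] for i in free]
    return p,np.round(cost(s.x,True),3)
def unproj(c,u,z):
    M=c["cam_to_world"]; s=cv2.undistortPoints(np.float64([[u]]),np.array([[c["fx"],0,c["cx"]],[0,c["fy"],c["cy"]],[0,0,1.]]),np.float64([c["k1"],0,0,0]))[0,0]
    d=M[:3,:3]@[*s,1]; return M[:3,3]+d*(z-M[2,3])/d[2]
E
cat > m.py <<'E'
from h import *; from rig import ctrl
t=ctrl.capture("top"); s=ctrl.capture("scene")
h0=unproj(t,(369,228),45); print("hub0",h0)
c0=unproj(t,(251,295),20); print("car0",c0)
rt,rs=(352,213,386,246),(265,245,315,290)
for v in([(t,rt)],[(s,rs)],[(t,rt),(s,rs)]): print("hub",fit(v,HUB,yel,[h0[0],h0[1],0],[0,1]))
rt,rs=(165,205,340,385),(340,170,515,300)
for v in([(t,rt)],[(s,rs)],[(t,rt),(s,rs)]): print("car",fit(v,CAR,blue,[c0[0],c0[1],.6],[0,1,2]))
p,_=fit([(t,rt),(s,rs)],CAR,blue,[c0[0],c0[1],.6],[0,1,2])
o=[]
for c,r in((t,rt),(s,rs)):
    im=cv2.resize(c["pixels"][r[1]:r[3],r[0]:r[2],::-1],None,fx=S,fy=S).copy()
    k,_=cv2.findContours(fill(render(c,CAR,p,r)),0,2); cv2.drawContours(im,k,-1,(0,255,255),1)
    k,_=cv2.findContours(mask(c,r,blue),0,2); cv2.drawContours(im,k,-1,(0,255,0),1)
    q=(proj(c,place(np.array([[-69,-59,5.],[0,0,143]]),p))-r[:2]+.5)*S
    for a in q: cv2.circle(im,tuple(int(v) for v in a),4,(255,255,255),-1)
    o.append(cv2.resize(im,None,fx=.57,fy=.57)[:400])
H=max(a.shape[0] for a in o); cv2.imwrite("pics/fit.png",np.hstack([cv2.copyMakeBorder(a,0,H-a.shape[0],0,0,0) for a in o]))
E
python3 m.py
```

```text
hub0 [ 651.69007766 -109.36886295   45.        ]
car0 [491.917611   181.51983572  20.        ]
hub (array([ 652.02922332, -109.96663364,    0.        ]), array([0.241]))
hub (array([ 657.01899612, -108.04867252,    0.        ]), array([0.167]))
hub (array([ 654.484209  , -108.84368106,    0.        ]), array([0.24, 0.17]))
car (array([493.20515591, 184.65190962,   0.59566841]), array([0.016]))
car (array([494.35909584, 183.76633454,   0.5987752 ]), array([0.16]))
car (array([493.9620069 , 184.44402797,   0.59668448]), array([0.016, 0.161]))
```

View pics/fit.png

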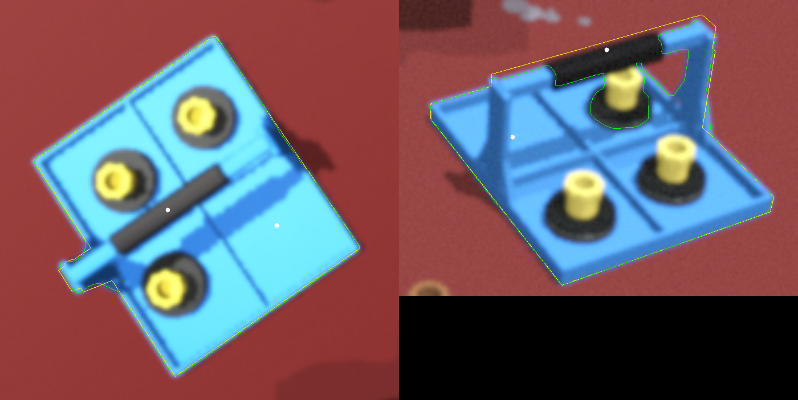

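```bash
cat > d.py <<'E'
# usage: d.py x y z yaw : shift in tool axes to target, and remaining turn (tool pointing down)
import sys; from h import *; from rig import ctrl
x,y,z,yaw=map(float,sys.argv[1:]); s=ctrl.sense(); q=s["ee_rot"]; r=R.from_quat([*q[1:],q[0]])
t=R.from_euler('z',yaw)*R.from_euler('x',np.pi)
print("t",round(s["time_s"],2),"pos",s["eef_pos"].round(1),"d",(r.inv().apply(np.array([x,y,z])-s["eef_pos"])/1e3).round(4),"rot",(r.inv()*t).as_rotvec().round(4),"grip",round(s["grip_width"],3),"F",s["force"].round(1),"j",s["joints"].round(2))
E
python3 -m jog '0 -0.0187 -0.0493 0.006 0 0 0;0 -0.0187 -0.0493 0.006 0 0 0;0 -0.0187 -0.0493 0.006 0 0 0;0 -0.0187 -0.0493 0.006 0 0 0;0 -0.0187 -0.0493 0.006 0 0 0;0 -0.0187 -0.0493 0.006 0 0 0;0 -0.0187 -0.0493 0.006 0 0 0;0 -0.0187 -0.0493 0.006 0 0 0;0 -0.0187 -0.0493 0.006 0 0 0;0 -0.0187 -0.0493 0.006 0 0 0;0 -0.0187 -0.0493 0.006 0 0 0;0 -0.0187 -0.0493 0.006 0 0 0'
python3 -m jog '0 0 0 0 0 0 -0.145;0 0 0 0 0 0 -0.145;0 0 0 0 0 0 0'
python3 d.py 654.5 -109 36 -0.974
```

```text
time_s: 1.7
eef_pos: [655.8, -107.3, 175.9]
ee_rot: [0.0, 0.807, -0.591, -0.0]
force: [0.3, 0.3, 0.4]
grip_width: 1.002
time_s: 2.08
eef_pos: [654.6, -108.5, 176.0]
ee_rot: [0.0, 0.883, -0.469, -0.0]
force: [-0.2, 0.6, -0.5]
grip_width: 1.0
t 2.08 pos [ 654.6 -108.5  176. ] d [0.0004 0.0003 0.14  ] rot [ 0.0003  0.0005 -0.0022] grip 1.0 F [-0.2  0.6 -0.5] j [-0.34  0.68  1.12 -0.    1.34  0.64]
```

```bash
python3 -m jog '0 0 0 0.03 0 0 0;0 0 0 0.03 0 0 0;0 0 0 0.03 0 0 0;0 0 0 0.025 0 0 0;0 0 0 0.015 0 0 0;0 0 0 0.0095 0 0 0;0 0 0 0 0 0 0;0 0 0 0 0 0 0'
python3 d.py 654.5 -109 36 -0.974
python3 -m jog '255 0 0 0 0 0 0;255 0 0 0 0 0 0;255 0 0 0 0 0 0;255 0 0 0 0 0 0;255 0 0 0 0 0 0;255 0 0 0 0 0 0;255 0 0 0 0 0 0;255 0 0 0 0 0 0' 40
python3 d.py 654.5 -109 36 -0.974
python3 - <<'E'
from rig import ctrl; import cv2,numpy as np
a=[]
for n,(x,y) in(("scene",(290,265)),("top",(368,229))):
    p=ctrl.capture(n)["pixels"][y-50:y+50,x-50:x+50,::-1]; a.append(cv2.resize(p,(400,400),interpolation=cv2.INTER_CUBIC))
cv2.imwrite("pics/grasp.png",np.hstack(a))
E
```

```text
time_s: 3.08
eef_pos: [655.1, -108.7, 37.8]
ee_rot: [-0.0, 0.883, -0.469, 0.001]
force: [-0.2, -0.4, -0.2]
grip_width: 1.004
t 3.08 pos [ 655.1 -108.7   37.8] d [-0.0001  0.0006  0.0018] rot [-0.0009 -0.0012 -0.0013] grip 1.004 F [-0.2 -0.4 -0.2] j [-0.34  0.82  1.24  0.    1.07  0.63]
time_s: 4.08
eef_pos: [654.8, -108.6, 37.2]
ee_rot: [-0.0, 0.884, -0.468, 0.0]
force: [-2.0, 0.6, 5.3]
grip_width: 0.381
t 4.08 pos [ 654.8 -108.6   37.2] d [0.0001 0.0004 0.0012] rot [-0.0003 -0.0005 -0.001 ] grip 0.381 F [-2.   0.6  5.3] j [-0.34  0.83  1.24 -0.    1.07  0.63]
```

View pics/grasp.png

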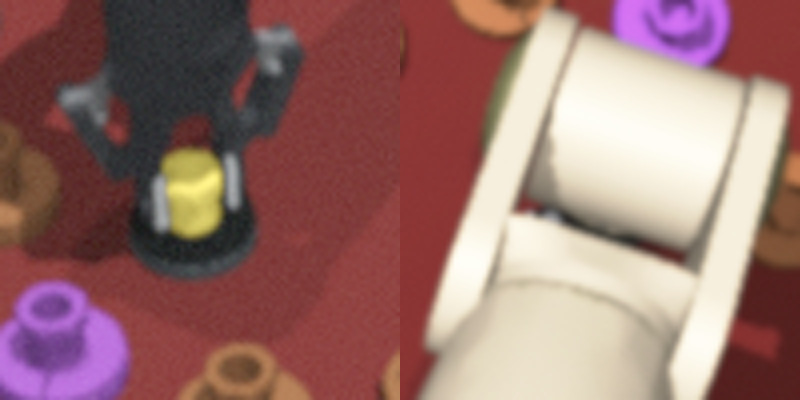

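```bash
python3 -m jog '255 0 0 -0.005 0 0 0;255 0 0 -0.015 0 0 0;255 0 0 -0.025 0 0 0;255 0 0 -0.025 0 0 0;255 0 0 -0.025 0 0 0;255 0 0 -0.015 0 0 0;255 0 0 0 0 0 0;255 0 0 0 0 0 0'
python3 d.py 466.6 94.7 147 -0.974
python3 - <<'E'
from rig import ctrl; import cv2,numpy as np
c=ctrl.capture("scene")["pixels"]; cv2.imwrite("pics/lift.png",cv2.resize(c[150:310,200:400,::-1],(600,480)))
E
```

```text
time_s: 5.18
eef_pos: [654.2, -108.4, 145.7]
ee_rot: [0.0, 0.884, -0.468, -0.001]
force: [-0.0, -0.5, -0.7]
grip_width: 0.387
t 5.17 pos [ 654.2 -108.4  145.7] d [-0.2734  0.0413 -0.0008] rot [ 0.0011  0.0014 -0.0009] grip 0.387 F [-0.  -0.5 -0.7] j [-0.34  0.7   1.16 -0.    1.28  0.63]
```

View pics/lift.png

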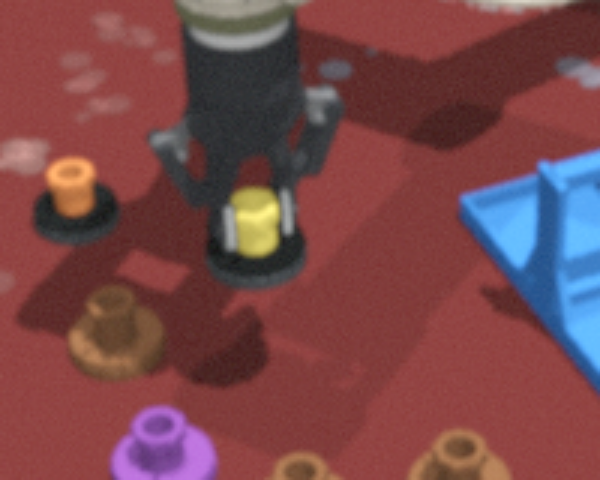

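```bash
python3 -m jog '255 -0.013 0.0021 0 0 0 0;255 -0.027 0.0041 0 0 0 0;255 -0.035 0.0052 0 0 0 0;255 -0.035 0.0052 0 0 0 0;255 -0.035 0.0052 0 0 0 0;255 -0.035 0.0052 0 0 0 0;255 -0.035 0.0052 0 0 0 0;255 -0.030 0.0046 0 0 0 0;255 -0.020 0.0030 0 0 0 0;255 -0.0084 0.0015 0 0 0 0;255 0 0 0 0 0 0;255 0 0 0 0 0 0' 
python3 d.py 466.6 94.7 44 -0.974
```

```text
time_s: 6.72
eef_pos: [467.6, 94.0, 146.8]
ee_rot: [-0.0, 0.883, -0.469, 0.0]
force: [-1.2, 0.1, -0.5]
grip_width: 0.38
t 6.72 pos [467.6  94.  146.8] d [-0.0011  0.0004  0.1028] rot [-0.0001 -0.0002 -0.0017] grip 0.38 F [-1.2  0.1 -0.5] j [-0.05  0.32  1.78 -0.    1.05  0.93]
```

```bash
python3 -m jog '255 -0.001 0 0.012 0 0 0;255 0 0 0.022 0 0 0;255 0 0 0.025 0 0 0;255 0 0 0.022 0 0 0;255 0 0 0.012 0 0 0;255 0 0 0.005 0 0 0;255 0 0 0 0 0 0;255 0 0 0 0 0 0' 
python3 -m jog '255 0 0 0.002 0 0 0;255 0 0 0.002 0 0 0;255 0 0 0 0 0 0;255 0 0 0 0 0 0'
python3 d.py 466.6 94.7 42.2 -0.974
python3 - <<'E'
from rig import ctrl; import cv2,numpy as np
c=ctrl.capture("scene")["pixels"]; cv2.imwrite("pics/place.png",cv2.resize(c[140:300,330:530,::-1],(600,480)))
E
```

```text
time_s: 7.72
eef_pos: [466.8, 95.4, 49.4]
ee_rot: [-0.0, 0.884, -0.468, 0.001]
force: [-0.0, -0.3, 0.2]
grip_width: 0.38
time_s: 8.22
eef_pos: [466.5, 95.4, 44.8]
ee_rot: [-0.0, 0.884, -0.468, -0.0]
force: [-0.6, -0.0, -0.2]
grip_width: 0.384
t 8.22 pos [466.5  95.4  44.8] d [0.0006 0.0003 0.0026] rot [-0.     0.    -0.001] grip 0.384 F [-0.6 -0.  -0.2] j [-0.05  0.49  1.86  0.    0.8   0.93]
```

View pics/place.png

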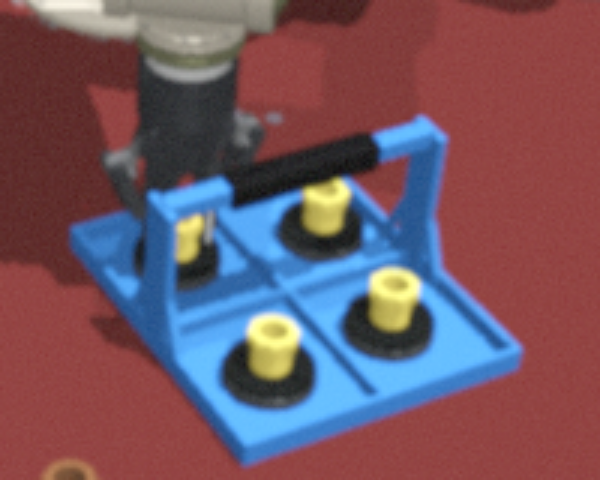

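Hub is within the free compartment (around (180,250) in the crop), just above the floor. I'll lower it to contact.

```bash
python3 -m jog '255 0 0 0.001 0 0 0;255 0 0 0.001 0 0 0;255 0 0 0 0 0 0;255 0 0 0 0 0 0'
python3 -m jog '255 0 0 0.001 0 0 0;255 0 0 0 0 0 0;255 0 0 0 0 0 0'
```

```text
time_s: 8.78
eef_pos: [466.5, 95.4, 42.8]
ee_rot: [0.0, 0.884, -0.468, -0.0]
force: [0.6, 0.6, -0.8]
grip_width: 0.378
time_s: 9.15
eef_pos: [466.6, 95.4, 42.1]
ee_rot: [-0.0, 0.884, -0.468, 0.0]
force: [-1.7, 0.2, 4.8]
grip_width: 0.378
```

```bash
python3 -m jog '85 0 0 0 0 0 0;85 0 0 0 0 0 0;85 0 0 0 0 0 0;85 0 0 0 0 0 0;85 0 0 0 0 0 0'
python3 -m jog '85 0 0 -0.01 0 0 0;85 0 0 -0.025 0 0 0;85 0 0 -0.04 0 0 0;85 0 0 -0.04 0 0 0;85 0 0 -0.035 0 0 0;85 0 0 -0.015 0 0 0;85 0 0 0 0 0 0'
python3 d.py 493.6 184.5 205 0.597
```

```text
time_s: 9.78
eef_pos: [466.5, 95.4, 41.8]
ee_rot: [0.0, 0.884, -0.468, -0.0]
force: [-0.0, 0.1, -0.7]
grip_width: 0.668
time_s: 10.65
eef_pos: [466.6, 95.4, 207.1]
ee_rot: [-0.0, 0.884, -0.468, 0.0]
force: [-0.7, 0.5, -0.8]
grip_width: 0.67
t 10.65 pos [466.6  95.4 207.1] d [-0.0586 -0.0724  0.0021] rot [-2.000e-04 -1.200e-03 -1.572e+00] grip 0.67 F [-0.7  0.5 -0.8] j [-0.05  0.24  1.7  -0.    1.19  0.93]
```

```bash
python3 -m jog '85 -0.0195 -0.0241 0 0 0 0;85 -0.0195 -0.0241 0 0 0 0;85 -0.0195 -0.0241 0 0 0 0;0 0 0 0 0 0 -0.175;0 0 0 0 0 0 -0.175;0 0 0 0 0 0 -0.175;0 0 0 0 0 0 -0.175;0 0 0 0 0 0 -0.175;0 0 0 0 0 0 -0.175;0 0 0 0 0 0 -0.175;0 0 0 0 0 0 -0.175;0 0 0 0 0 0 -0.172'
python3 -m jog '0 0 0 0 0 0 0;0 0 0 0 0 0 0'
python3 - <<'E'
from rig import ctrl; import cv2; from h import *
s=ctrl.capture("scene"); r=(340,170,515,300)
print("car",fit([(s,(340,185,515,300))],CAR[:1],blue,[493.6,184.5,.597],[0,1,2]))
cv2.imwrite("pics/rel.png",cv2.resize(s["pixels"][140:300,330:530,::-1],(600,480)))
E
python3 d.py 493.6 184.5 128 0.597
```

```text
time_s: 12.15
eef_pos: [492.9, 184.3, 204.9]
ee_rot: [-0.0, 0.955, 0.297, -0.002]
force: [-0.5, -0.1, 0.6]
grip_width: 1.002
time_s: 12.4
eef_pos: [493.2, 184.3, 206.0]
ee_rot: [-0.0, 0.956, 0.292, -0.001]
force: [-0.2, 0.4, -0.1]
grip_width: 0.997
car (array([494.04637567, 183.92223679,   0.59730585]), array([0.153]))
t 12.45 pos [493.3 184.3 206.2] d [0.0004 0.0001 0.0782] rot [-0.0005  0.001  -0.0027] grip 1.004 F [ 0.3  0.2 -0.2] j [ 0.13  0.35  1.56  0.    1.23 -0.46]
```

View pics/rel.png

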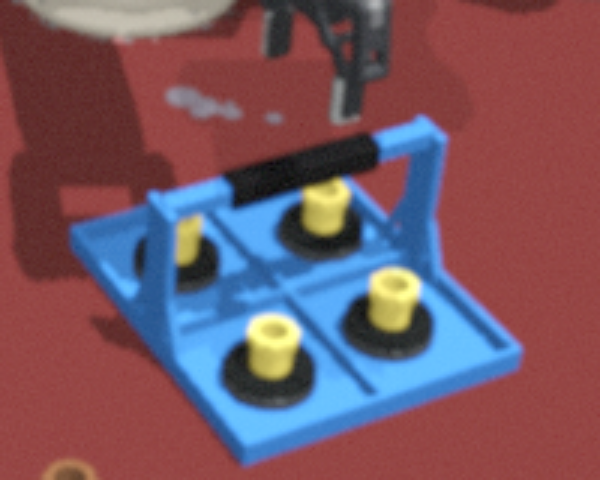

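```bash
python3 -m jog '0 0.0004 0 0.015 0 0 0;0 0 0 0.025 0 0 0;0 0 0 0.02 0 0 0;0 0 0 0.012 0 0 0;0 0 0 0.006 0 0 0;0 0 0 0 0 0 0;0 0 0 0 0 0 0'
python3 -m jog '255 0 0 0 0 0 0;255 0 0 0 0 0 0;255 0 0 0 0 0 0;255 0 0 0 0 0 0;255 0 0 0 0 0 0;255 0 0 0 0 0 0;255 0 0 0 0 0 0;255 0 0 0 0 0 0;255 0 0 0 0 0 0' 110
python3 d.py 493.6 184.5 228 0.597
```

```text
time_s: 13.32
eef_pos: [494.1, 184.7, 129.4]
ee_rot: [0.0, 0.956, 0.294, 0.001]
force: [-0.8, 0.7, -1.0]
grip_width: 1.003
time_s: 14.45
eef_pos: [494.2, 184.7, 129.3]
ee_rot: [0.0, 0.956, 0.294, 0.001]
force: [0.3, 1.6, 5.3]
grip_width: 0.265
t 14.45 pos [494.2 184.7 129.3] d [-0.0005 -0.0001 -0.0987] rot [ 0.0004 -0.0012  0.    ] grip 0.265 F [0.3 1.6 5.3] j [ 0.14  0.44  1.65  0.    1.05 -0.46]
```

```bash
python3 -m jog '255 0 0 -0.003 0 0 0;255 0 0 -0.006 0 0 0;255 0 0 -0.01 0 0 0;255 0 0 -0.013 0 0 0;255 0 0 -0.015 0 0 0;255 0 0 -0.015 0 0 0;255 0 0 -0.013 0 0 0;255 0 0 -0.011 0 0 0;255 0 0 -0.008 0 0 0;255 0 0 -0.005 0 0 0;255 0 0 -0.003 0 0 0;255 0 0 0 0 0 0'
python3 -m jog '255 0 0 0 0 0 0;255 0 0 0 0 0 0;255 0 0 0 0 0 0;255 0 0 0 0 0 0'
python3 d.py 493.6 184.5 228 0.597
python3 - <<'E'
from rig import ctrl; import cv2; from h import *
print(ctrl.sense()["wrist_torque"].round(2))
s=ctrl.capture("scene")["pixels"]
cv2.imwrite("pics/up.png",cv2.resize(s[70:290,300:580,::-1],(764,600)))
E
```

```text
time_s: 15.95
eef_pos: [493.8, 184.6, 230.7]
ee_rot: [-0.0, 0.956, 0.294, -0.0]
force: [-0.1, -0.4, -7.1]
grip_width: 0.264
time_s: 16.45
eef_pos: [493.8, 184.6, 230.8]
ee_rot: [-0.0, 0.956, 0.294, -0.0]
force: [-0.4, -0.5, -7.1]
grip_width: 0.265
t 16.45 pos [493.8 184.6 230.8] d [-0.0002 -0.      0.0028] rot [-0.      0.0001  0.    ] grip 0.265 F [-0.4 -0.5 -7.1] j [ 0.14  0.33  1.52  0.    1.29 -0.46]
[-0.03  0.    0.07]
```

View pics/up.png

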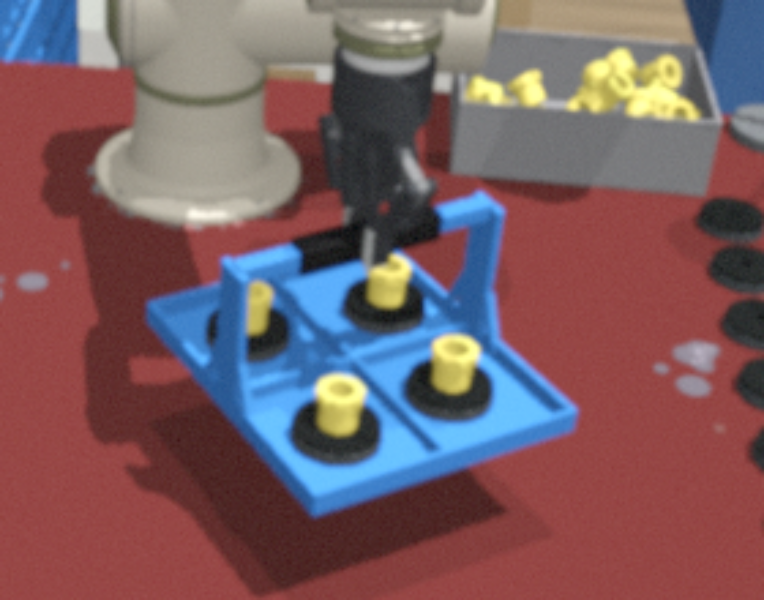

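```bash
python3 - <<'E'
from rig import ctrl; from h import *
s=ctrl.capture("scene"); r=(340,135,520,265); m=mask(s,r,blue)
def parts(a,b): return [P@R.from_euler('xy',[a,b]).as_matrix().T for P in CAR]
def cost(v):
    a=fill(render(s,parts(v[3]/100,v[4]/100),[493.6+v[0],184.5+v[1],.597,101+v[2]],r)); return (a!=m).sum()/(a|m>0).sum()
print(cost(np.zeros(5)))
o=minimize(cost,np.zeros(5),method="Nelder-Mead",options=dict(initial_simplex=np.vstack([np.zeros(5),4*np.eye(5)]),maxiter=600))
print(o.fun,o.x.round(2)); x=ctrl.sense(); print(x["dq"].round(4),x["eef_pos"].round(1),x["time_s"])
E
```

```text
0.175446294671125
0.16547931088558818 [-6.98 -0.71 -4.38  1.97  1.78]
[-0.0012  0.0011  0.0024 -0.0006 -0.0032  0.0005] [493.8 184.6 230.8] 16.55
```

```bash
python3 -c "
from rig import ctrl
print(ctrl.finish_job())"
```

```text
the job is handed in; nothing more can be done
None
```

I set the last yellow hub down in the free compartment and let go of it. I then gripped the carrier by its black handle at 110 N, lifted it about 10 cm, and handed in the job at about 16.6 s with the arm holding it still. No verdict was reported.

- **Last hub:** I lowered it until the force rose to about 5 N, opened the fingers and backed off. A picture then showed it standing flat, and the carrier had not shifted.
- **Carrier in the air:** the underside is at about 101 mm by the tool height. A fit to the final picture put the tilt at no more than about 0.03 rad, against a limit of 0.10. That fit is rough: its mismatch was about 17% because the colour mask had gaps. It also came out 7 mm off sideways and 4 mm low, which I put down to image noise.
- **Steadiness:** joint speeds were near zero, the wrist moment about 0.08 N m, and the load read 7.1 N, which is a little under the expected 7.8 N or so.
- **Hubs:** all four stand upright in the last picture.
- **Reject, bare disc and pliers:** I never moved near them at bench height. I did not check their positions again at the end.

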